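# Set the mask holder's damper and hold its jaw open

## Robot

A 6-joint arm with a two-finger parallel gripper is mounted at the origin on the work surface. World frame = base frame: x ahead of the robot, y to its left, z up, the work surface at z = 0. Lengths are in mm, angles in rad, forces in N, time in s.
With the tool pointing down it reaches from about 350 to 775 mm from the base axis. Payload 7.3 kg.
Tool frame: the origin (TCP) lies on the front face of the gripper's body, between the roots of the fingers; the fingertips stand bot.tcp_to_tips ahead of it and the grasp point (between the pads) lies 47 mm ahead of it (bot.tcp_to_tips is the distance from the TCP to the fingertips, in mm); z points along the fingers, y is the line along which they close (so a half turn about z gives the same grasp; the last joint's range is limited). The gripper opens to 92 mm and grips with 3 to 60 N. Pads are 19 mm wide; open, the fingers measure 130 mm over their backs; the gripper's body (75 mm by 190 mm) begins 47 mm behind the grasp point.
Start: joints at [1.154, 0.342, 1.524, -0, 1.275, -0.146], TCP at [140.421, 505.886, 292.241] pointing down, gripper open.
Joint ranges: [-2.53, 2.53], [-0.77, 2.02], [0.04, 2.7], [-1, 4.14], [0.28, 2.66], [-3.11, 3.11]. Speed limits (rad/s): [2.57, 2.57, 3.14, 3.14, 3.14, 3.14].

## Interface

Orientations are given as a unit quaternion [x, y, z, w].
In Python, from workcell import status, vision, ticket, bot gives the robot as it stands. The module is installed in compiled form; this text tells all that it offers.
- The arm moves only by the tool step_arm, never from a script. Its argument "moves" is a list of rows, each an object with "grip": the closure, from 0 (fully open) to 1 (shut); "slide": the shift along the tool's x, y, z in normalised numbers (1 is 250 mm), a list of three; "twist": the turn, a rotation vector about the tool's x, y, z in shares of 360 degrees (1.0 is 360 degrees), a list of three. In form: [{"grip": grip, "slide": [dx, dy, dz], "twist": [wx, wy, wz]}, ...]. A call has exactly 5 rows; each row is the pose to reach, as a shift and turn from the pose commanded when the call began, along the tool's axes at that moment; what a row does not reach only later rows make up. A row lasts 1/8 s, in which the tool goes at most 62.5 mm and 10.7 degrees, less where a joint would pass 70% of its speed; a pose out of reach is approached as far as the arm can. Shift and turn numbers lie between -1 and 1, and a call with a number outside is refused. A call with a gripper value outside its range is refused whole. The fingers move at their own pace and stop on an object; "force" is the grip in N (left out, the last holds). Time passes only in rows, so rows that repeat a pose let the fingers close, or fill a call up. It gives the time, the measured TCP pose, the force, the opening and the grip force at its end, in the units of the state.
- status.sense(): the state, without advancing time (a new reading comes with each control period).
- vision.camera(name): name is "scene" or "top" or "wrist"; returns a dict with "frame" (480x640x3 uint8, blue, green, red), "fx", "fy", "cx", "cy" (pixels), "R" (3x3) and "t" (3): a world point X has camera coordinates R X + t. Camera axes: x right, y down, z forward; pixel columns grow to the right and rows downward; lengths in mm; the calibration is good to about 2 mm. A picture is of the moment at which its call begins. There is no depth.
- ticket.finish_job(): hands the job in; it is judged then, once.
The state is a dict: "time_s": time; "joint_pos": joint angles; "dq": joint speeds; "tau": joint torques, N m; "ee_pos": TCP position; "tcp_rot": TCP orientation; "force": force on the tool from outside, world axes, zero at the start; "wrist_torque": the same for the moment, N m; "gripper_width": finger opening in mm; "grip_force": force on a finger pad.
Only numpy, scipy, OpenCV 4.12 (cv2) and the standard library are available. Lean on these libraries where they do the work, as an engineer would, in place of code of your own. Each camera call takes 0.05 s, during which the arm holds its last target. There are 200 camera calls.

## Task

I am about to lay a freshly gilded half mask into the mask holder. First turn the holder's closing-speed collar to 4 (the row of four dots on its dial) and let go of it; then pull the spring jaw out by its wooden handle until its pointer stands level with the line on the brass size rider, and keep holding it there with the gripper: finish while holding, do not let the jaw go back. Leave the other things on the bench where they are.

Things in the scene. Friction and masses are not known exactly. Their poses are not given: they have to be found in the camera images.
- holder: Mask holder screwed to the table: wooden base board 170 mm (its x) by 430 mm (its y), 30 mm thick; origin at the centre of its underside, z up. On it along its y: at +140 mm the collar on a round dial, at +44 to +60 mm a fixed jaw (top 80 mm above the table), then the sliding spring jaw, which opens towards the holder's -y, and its handle. The base never moves.
- collar (a joint): Angle of the closing-speed collar, rad, growing clockwise seen from above. Spring detents click at settings 1 to 6, 30 degrees apart: 1 reads 0, 2 reads 0.524, 3 reads 1.047, 4 reads 1.571, 5 reads 2.094, 6 reads 2.618; stops just beyond 1 and 6. A click takes less than 0.1 N m; let go between two clicks, it falls into the nearer one.
- collar_top (a point): Centre of the collar's top face, on its upright axis, 67 mm above the table. The collar is a fluted steel cylinder, diameter 44 mm, to be gripped from above on its side, 37 to 65 mm above the table. Under it is a foot disc 52 mm across, top 36 mm above the table.
- dial_centre (a point): Centre of the dial, a flat metal disc 147 mm across around the collar, 31 mm above the table. Each setting is a radial row of black dots on it, one dot for 1 up to six dots for 6, clockwise. The black nose at the collar's foot, reaching 37 mm from the axis, and the black line on the collar's top point at the row that is set. Setting 4 lies 75 degrees from the holder's x towards its y.
- jaw (a joint): How far the spring jaw is pulled out, m: 0 = at rest on its stop, 0.085 = fully out, along the holder's -y. The spring always pulls it back: about 4.5 N at 0 and 0.9 N more per 10 mm (12 N fully out); damped, 15 N per m/s. It latches nowhere.
- jaw_bar (a point): Middle of the jaw's handle: a round wooden bar, diameter 14 mm, 100 mm long along the holder's x, centre 75 mm above the table, carried at both ends by steel arms (70 mm clear between them) that run back to the jaw. Free above it, 27 mm free below it (slide rods), 65 mm free towards the sliding jaw, whose top is 82 mm above the table. Moves with the jaw.
- jaw_pointer (a point): Tip of the jaw's pointer: a flat steel tongue 5 mm wide with a black line at its tip, sticking out on the holder's +x side, 37 mm above the table. Moves with the jaw: always 61 mm in the holder's x and 80 mm in its y from the middle of the handle bar.
- rider_mark (a point): Mark line of the size rider: a fixed brass block 16 x 10 x 20 mm on the straight scale beside the jaw's path, with a black line across its top and down the face towards the pointer; its top is 54 mm above the table, this point 44 mm. With the jaw at the mark, the pointer tip and this point have the same y in the holder's frame (2 mm apart in its x).
- varnish_jar: small amber glass jar with a metal cap, 56 mm wide, 70 mm tall; bystander, origin under its centre
- leaf_book: square flat book of gold leaf, 110 x 110 x 10 mm; bystander, origin under its centre
- burnisher: slim hand tool with a dark wooden handle, 170 mm long, lying on the table; bystander, origin on its underside
- wax_block: block of wax, 45 x 60 x 28 mm; bystander, origin under its centre
- brush_pot: glass pot of brushes, 84 mm wide, brush ends up to 270 mm high; bystander, origin under its centre
- half_mask: white half mask lying face up, 100 x 160 mm, about 65 mm high; bystander, origin under its centre
- gesso_jar: glass jar with a white cap, 72 mm wide, 85 mm tall; bystander, origin under its centre

How it is judged (in metres and radians):
On the way, in this order (a step that is already met when the one before it is completed fails the run):
1. the collar is clicked to setting 4 and let go, with the jaw still at rest (value of joint collar between 1.421 and 1.721 rad and contact force between the fingers and collar below 0.5 N and value of joint jaw below 0.015 m), for 0.2 s.
2. the fingers hold the jaw with its pointer level with the rider's line (value of joint collar between 1.421 and 1.721 rad and y of jaw_pointer in the frame of rider_mark between -0.005 and 0.005 m and contact force between the fingers and jaw above 4 N), for 0.3 s.
At the end, for the whole second after the job is handed in: The collar stands in click 4 (within 0.15 rad), and the gripper's fingers are holding the spring jaw (contact force above 4 N), at rest, with its pointer within 5 mm of the rider's line along the slide, through the last second (all of step 2 and velocity of joint jaw between -0.01 and 0.01 m/s); the arm keeps its last pose, push and grip.
It fails at once if a thing lying or standing on the bench is shoved more than 30 mm (distance of any of varnish_jar, leaf_book, burnisher, wax_block, brush_pot, half_mask, gesso_jar from where it was at the start of the episode above 0.03 m).
It fails at once if a jar, pot, book, wax block or mask is tipped over (angle between any of varnish_jar, leaf_book, wax_block, brush_pot, half_mask, gesso_jar's own z axis and vertical above 0.5 rad).
It also fails if it takes over 58 s, if anything falls off the work surface, if the arm or the gripper's body presses on something with over 40 N, if the wrist force passes 120 N, or if a joint passes its speed limit or range.

## Working session

There is one attempt and no reset: what is moved stays moved. The work goes in short steps, Python scripts to look and compute and a tool call to move; the robot and the scene stay as the last step left them, time stands still between calls to the robot, and variables do not carry over. Pictures are saved under pics/ and viewed, at most 10 in all, crops included, and the job is handed in when it is done.

Besides the shell and the picture viewer there is one more tool, called after ">>>" in YAML: its name, and indented under it one key for each argument. step_arm: Moves the arm, as the interface text tells. Its arguments: {"type":"object","properties":{"moves":{"type":"array","items":{"type":"object","properties":{"grip":{"type":"number"},"slide":{"type":"array","items":{"type":"number"}},"twist":{"type":"array","items":{"type":"number"}}}}},"force":{"type":"number"}},"required":["moves"]}

```bash
mkdir -p pics; python3 - <<'E'
from workcell import status, vision, bot
import cv2, pickle
s=status.sense(); print(s, bot.tcp_to_tips)
d={}
for n in("top","scene"):
    c=vision.camera(n); d[n]=c; cv2.imwrite(f"pics/{n}0.png",c["frame"]); print(n,c["fx"],c["cx"],c["cy"],c["R"],c["t"])
pickle.dump(d,open("c0.pkl","wb"))
E
```

```text
{'time_s': 0.0, 'joint_pos': array([ 1.15402113e+00,  3.42718878e-01,  1.52501651e+00, -4.24798228e-05,
        1.27540587e+00, -1.46002698e-01]), 'dq': array([-3.42260107e-04, -5.46653003e-04, -1.55484288e-05, -6.13265122e-04,
        1.09474407e-04,  1.18532321e-03]), 'tau': array([-1.22780824e-03, -4.31250894e+01, -2.44218117e+01,  7.16584269e-02,
        5.59301418e-02, -7.92515084e-05]), 'ee_pos': array([140.28759573, 505.58698757, 291.54706446]), 'tcp_rot': array([ 1.34966852e-01,  9.90849811e-01, -7.49489297e-04, -1.95499540e-04]), 'force': array([ 1.03395677, -0.10332393,  0.12600366]), 'wrist_torque': array([ 0.01563619, -0.03788324, -0.03734782]), 'grip_force': 0.0, 'gripper_width': 91.69298881083103} 65.5
top 470.4810505492721 315.7329094270152 233.18526878708883 [[-0.02133093 -0.99928951 -0.03107211]
 [-0.99174612  0.02507971 -0.12574034]
 [ 0.12643028  0.02813348 -0.99157647]] [  36.8738095   608.29346107 1129.34750866]
scene 526.2980000087019 320.15719465344364 239.9602124619686 [[-0.57482178  0.81809854  0.01716711]
 [ 0.64275574  0.46440514 -0.60925605]
 [-0.50640398 -0.33917938 -0.79278771]] [ 341.23185366 -325.14419442 1689.04447833]
```

View pics/top0.png

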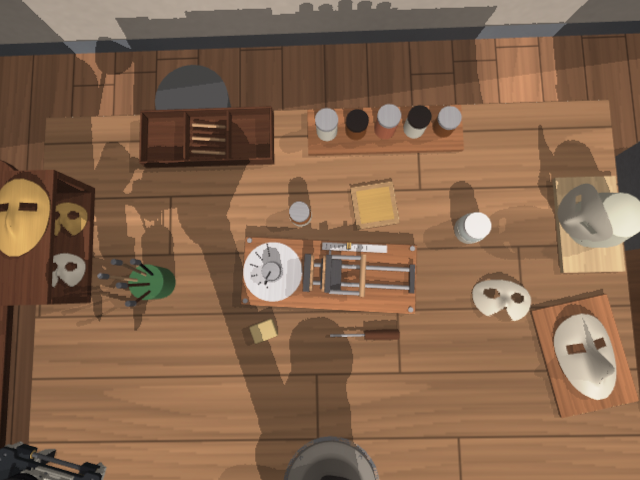

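View pics/scene0.png

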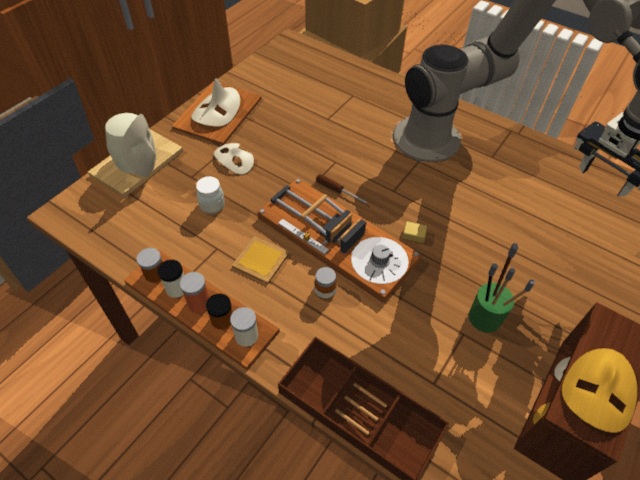

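The top view shows the holder at about (245–415, 240–312), with the dial at (272,271), the handle bar at (363,273) and the rider at about (349,246). The scene view confirms the layout. Next I'll enlarge both views.

```bash
cat > h.py <<'E'
import numpy as np, cv2
def ray(c,u,v,z):
    R=np.array(c["R"]);t=np.array(c["t"]);o=-R.T@t
    d=R.T@np.array([(u-c["cx"])/c["fx"],(v-c["cy"])/c["fy"],1]);return o+d*(z-o[2])/d[2]
def proj(c,X):
    p=np.array(c["R"])@np.array(X)+np.array(c["t"]);return np.array([c["fx"]*p[0]/p[2]+c["cx"],c["fy"]*p[1]/p[2]+c["cy"]])
E
python3 - <<'E'
import pickle,cv2,numpy as np
from h import *
d=pickle.load(open("c0.pkl","rb"))
a=cv2.resize(d["top"]["frame"][230:320,235:425],None,fx=4.2,fy=4.2,interpolation=cv2.INTER_CUBIC)
cv2.imwrite("pics/topc.png",a); print(a.shape)
c=d["top"];f=c["frame"]
for (u,v,z) in[(272,271,31),(363,273,75),(349,246,54)]:print(ray(c,u,v,z))
hsv=cv2.cvtColor(f,cv2.COLOR_BGR2HSV)
m=((hsv[...,1]<60)&(hsv[...,2]>140)).astype(np.uint8);m[:235]=0;m[320:]=0;m[:,:240]=0;m[:,306:]=0
m=cv2.morphologyEx(m,cv2.MORPH_CLOSE,np.ones((5,5)))
cs,_=cv2.findContours(m,0,2);k=max(cs,key=cv2.contourArea);k=cv2.convexHull(k);e=cv2.fitEllipse(k);print(e, ray(c,*e[0],31))
E
```

```text
(378, 798, 3)
[518.1531976  133.51093463  31.        ]
[506.33789079 -88.49042501  75.        ]
[573.54613023 -58.15988244  54.        ]
((272.17791748046875, 271.4150390625), (58.34891128540039, 59.3625602722168), 27.881080627441406) [517.11517079 133.07784709  31.        ]
```

View pics/topc.png

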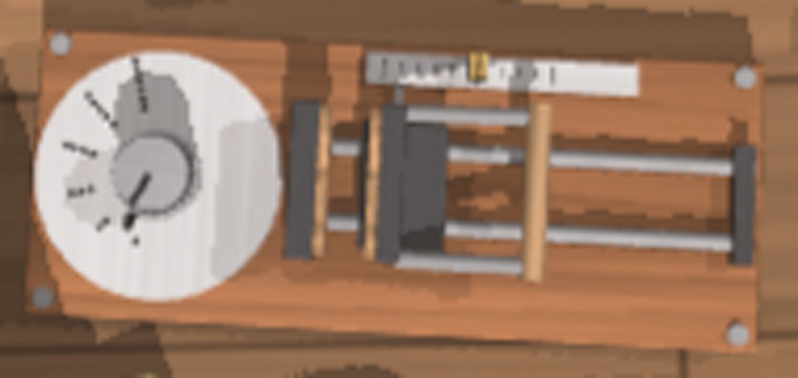

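The crop shows, in its own pixels, the dial centre at (157,176), the nose at (128,218), dot rows running from 1 at (137,240) to 6 at (140,85), the rider line at (479,67), the pointer at about (398,93) and the bar at (538,190). I'll work out the holder frame from the screws and check it in both views.

```bash
python3 - <<'E'
import pickle
from h import *
d=pickle.load(open("c0.pkl","rb"));c=d["top"]
cr=lambda x,y,z:ray(c,(x+.5)/4.2+235-.5,(y+.5)/4.2+230-.5,z)
S=[cr(*p,32)[:2] for p in[(60,44),(42,297),(745,78),(738,334)]]
for s in S:print("screw",s.round(1))
y=(S[0]-S[2])/np.linalg.norm(S[0]-S[2])+(S[1]-S[3])/np.linalg.norm(S[1]-S[3]);y/=np.linalg.norm(y)
x=np.array([y[1],-y[0]]);o=np.mean(S,0);print("o",o,"yaw",np.degrees(np.arctan2(x[1],x[0])))
def loc(n,*p):
    P=cr(*p)[:2];q=P-o;print(n,P.round(1),"holder",(q@x).round(1),(q@y).round(1));return np.array([q@x,q@y])
D=loc("dial",157,176,31);loc("coltop",151,173,67)
a=lambda n,v:print(n,"ang",np.degrees(np.arctan2(v[1],v[0])).round(1))
for n,p in dict(r1=(137,240),r2=(103,223),r3=(80,190),r4=(80,151),r5=(100,108),r6=(140,85)).items():a(n,loc(n,*p,31)-D)
a("nose",loc("nose",129,220,34)-D)
a("line",loc("l2",130,210,67)-loc("l1",150,175,67))
B=loc("bar",538,191,75);loc("ptr",398,93,37);loc("rider",479,67,54)
# scene view crop w/ predicted points
f=d["scene"]["frame"].copy()
X=lambda h,z:[*(o+h[0]*x+h[1]*y),z]
for h,z in[((0,140),67),((0,140),31),(B,75),((61,B[1]+80),37)]:print(h,z,proj(d["scene"],X(h,z)).round(1))
g=f[170:300,250:425];cv2.imwrite("pics/scc.png",cv2.resize(g,None,fx=4.5,fy=4.5,interpolation=cv2.INTER_CUBIC))
E
```

```text
screw [596.7 190.7]
screw [447.5 201.8]
screw [ 566.5 -214.4]
screw [ 417.8 -203.3]
o [507.10802834  -6.3115632 ] yaw -4.226768180289302
dial [516.9 133.5] holder -0.6 140.2
coltop [516.9 132.5] holder -0.4 139.2
r1 [479.5 145.7] holder -38.7 149.6
r1 ang 166.2
r2 [489.9 165.7] holder -29.8 170.3
r2 ang 134.1
r3 [509.6 179.3] holder -11.2 185.3
r3 ang 103.2
r4 [532.7 179.2] holder 11.8 186.8
r4 ang 75.1
r5 [557.9 167.1] holder 37.9 176.7
r5 ang 43.5
r6 [571.1 143.1] holder 52.8 153.8
r6 ang 14.3
nose [491.3 149.9] holder -27.3 154.6
nose ang 151.6
l2 [496.1 144.8] holder -22.1 149.8
l1 [515.8 133.1] holder -1.6 139.7
line ang 153.6
bar [501.4 -87.6] holder 0.3 -81.5
ptr [562.1 -10. ] holder 55.1 0.4
rider [574.6 -57.4] holder 71.1 -46.0
(0, 140) 67 [381.2 251.3]
(0, 140) 31 [379.6 259.5]
[  0.3017716  -81.53443314] 75 [313.6 206.5]
(61, np.float64(-1.534433143354093)) 37 [322.2 244.4]
```

View pics/scc.png

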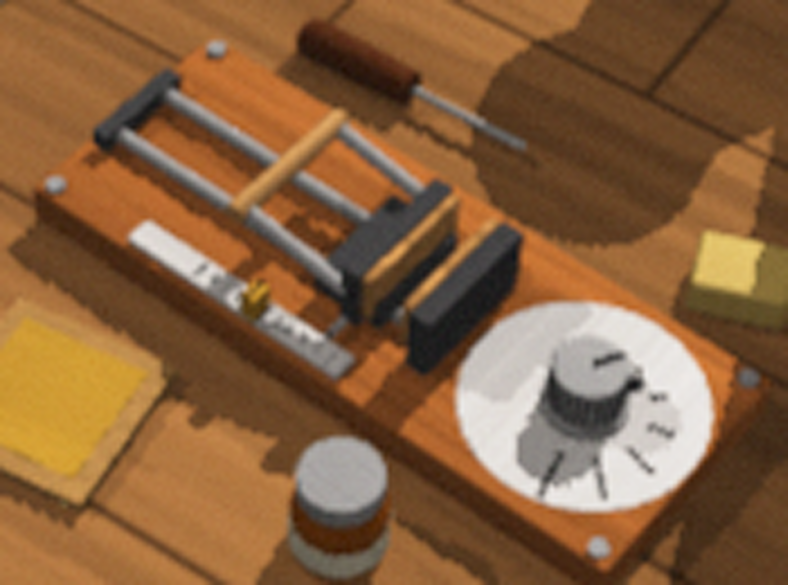

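The frame checks out: the dial lands at holder (0,140), the rows at 165° to 15°, the bar on the centreline, and rider x=71 as expected. The collar stands at about 152°, roughly between 1 and 2, so it needs about 77° clockwise. Next I'll work out the approach.

```bash
cat >> h.py <<'E'
from scipy.spatial.transform import Rotation as Ro
O=np.array([507.1,-6.3]);YAW=np.radians(-4.23)
HX=np.array([np.cos(YAW),np.sin(YAW)]);HY=np.array([-HX[1],HX[0]])
W=lambda hx,hy,z:np.array([*(O+hx*HX+hy*HY),z])
def go(s,P,head):
    R=Ro.from_quat(s["tcp_rot"]).as_matrix();h=np.radians(head)
    y=np.array([np.cos(h),np.sin(h),0]);z=np.array([0,0,-1.]);T=np.stack([np.cross(y,z),y,z],1)
    print("at",s["time_s"],s["ee_pos"].round(1),"slide mm",(R.T@(P-s["ee_pos"])).round(1),"twist",np.degrees(Ro.from_matrix(R.T@T).as_rotvec()).round(1),"F",s["force"].round(1),"w",round(s["gripper_width"],1),"gf",round(float(s["grip_force"]),1),"j6",s["joint_pos"][5].round(2))
E
python3 - <<'E'
import pickle
from h import *
from workcell import status
d=pickle.load(open("c0.pkl","rb"))
print("pot",ray(d["top"],158,283,90),ray(d["top"],103,268,250),ray(d["top"],128,300,200),ray(d["top"],120,265,250))
go(status.sense(),W(0,140,250),58)
E
```

```text
pot [493.09746202 397.19303067  90.        ] [521.46281871 452.42788834 250.        ] [455.37328772 420.44092783 200.        ] [526.77307333 417.46801545 250.        ]
at 0.1 [140.3 505.6 291.6] slide mm [-463.  -257.8   41.9] twist [-0.1  0.  16.5] F [-0.1  0.7  0.4] w 91.7 gf 0.0 j6 -0.15
```

Units first: shifts go in shares of 250 mm and turns go in shares of 360 degrees. So -0.25 m / 0.25 = -1, -0.15 m / 0.25 = -0.6, 16 degrees / 360 = 0.0444.

>>> step_arm:
  moves:
    - {"grip": 0, "slide": [-0.2, -0.112, 0], "twist": [0, 0, 0.0056]}
    - {"grip": 0, "slide": [-0.4, -0.224, 0], "twist": [0, 0, 0.0139]}
    - {"grip": 0, "slide": [-0.6, -0.336, 0], "twist": [0, 0, 0.025]}
    - {"grip": 0, "slide": [-0.8, -0.448, 0], "twist": [0, 0, 0.0361]}
    - {"grip": 0, "slide": [-1, -0.56, 0], "twist": [0, 0, 0.0444]}

```text
time_s: 0.72
ee_pos: [344.8, 302.6, 292.1]
tcp_rot: [0.272, 0.962, -0.0, -0.0]
force: [1.2, 1.4, 0.6]
gripper_width: 91.8
grip_force: 0.0
```

```bash
python3 - <<'E'
from h import *
from workcell import status
go(status.sense(),W(0,140,200),58)
E
```

```text
at 0.725 [344.8 302.6 292.1] slide mm [-235.8  -53.7   92. ] twist [-0.  -0.   0.4] F [1.2 1.4 0.6] w 91.8 gf 0.0 j6 -0.47
```

Scaled: -0.225 m / 0.25 = -0.9, -0.17 m / 0.25 = -0.68.

>>> step_arm:
  moves:
    - {"grip": 0, "slide": [-0.2, -0.048, 0.04], "twist": [0, 0, 0]}
    - {"grip": 0, "slide": [-0.44, -0.104, 0.12], "twist": [0, 0, 0]}
    - {"grip": 0, "slide": [-0.68, -0.16, 0.24], "twist": [0, 0, 0]}
    - {"grip": 0, "slide": [-0.9, -0.212, 0.36], "twist": [0, 0, 0]}
    - {"grip": 0, "slide": [-0.9, -0.212, 0.36], "twist": [0, 0, 0]}

```text
time_s: 1.35
ee_pos: [508.8, 138.7, 199.7]
tcp_rot: [0.273, 0.962, -0.001, -0.002]
force: [-1.3, -0.0, 0.1]
gripper_width: 91.4
grip_force: 0.0
```

```bash
python3 - <<'E'
from h import *
from workcell import status,vision
import pickle
go(status.sense(),W(0,140,125),58)
c=vision.camera("wrist");s=status.sense();pickle.dump(c,open("w1.pkl","wb"));cv2.imwrite("pics/w1.png",c["frame"])
go(s,W(0,140,125),58)
for p in[(0,140,67),(0,140,31)]:print(proj(c,W(*p)))
E
```

```text
at 1.35 [508.8 138.7 199.7] slide mm [-10.4   0.2  74.7] twist [-0.2 -0.2  0.3] F [-1.3 -0.   0.1] w 91.4 gf 0.0 j6 -0.9
at 1.4 [508.6 139.4 200.2] slide mm [-10.9  -0.4  75.2] twist [-0.1 -0.1  0.3] F [ 0.5  0.2 -0.2] w 91.4 gf 0.0 j6 -0.9
[319.48714073 269.86765673]
[319.51005761 252.98185588]
```

View pics/w1.png

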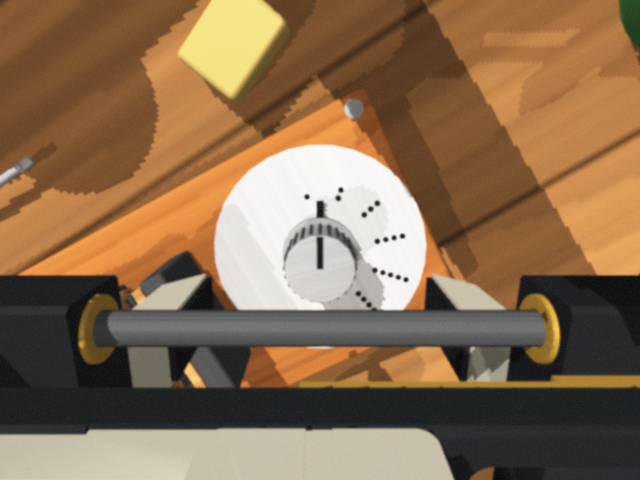

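The wrist view shows the collar top at (320,269), matching the prediction of (319,270). The nose at (320,205) points between rows 1 and 2, and row 4 is at (390,238). Next I descend over the collar.

Scaled: 0.085 m / 0.25 = 0.34, 0.07 m / 0.25 = 0.28.

>>> step_arm:
  moves:
    - {"grip": 0, "slide": [-0.044, 0, 0.08], "twist": [0, 0, 0]}
    - {"grip": 0, "slide": [-0.044, 0, 0.18], "twist": [0, 0, 0]}
    - {"grip": 0, "slide": [-0.044, 0, 0.28], "twist": [0, 0, 0]}
    - {"grip": 0, "slide": [-0.044, 0, 0.34], "twist": [0, 0, 0]}
    - {"grip": 0, "slide": [-0.044, 0, 0.34], "twist": [0, 0, 0]}
  force: 20

```text
time_s: 2.02
ee_pos: [516.6, 136.3, 116.9]
tcp_rot: [0.271, 0.963, -0.0, -0.001]
force: [1.6, 0.6, -0.1]
gripper_width: 91.6
grip_force: 0.0
```

```bash
python3 - <<'E'
from h import *
from workcell import status
go(status.sense(),W(0,140,105),58)
E
```

```text
at 2.025 [516.6 136.3 116.9] slide mm [-2.3 -2.1 11.9] twist [-0.  -0.1  0.5] F [ 1.6  0.6 -0.1] w 91.6 gf 0.0 j6 -0.91
```

Scaled: 0.011 m / 0.25 = 0.044, 0.006 m / 0.25 = 0.024.

>>> step_arm:
  moves:
    - {"grip": 0, "slide": [-0.008, -0.006, 0.024], "twist": [0, 0, 0]}
    - {"grip": 0, "slide": [-0.008, -0.006, 0.044], "twist": [0, 0, 0]}
    - {"grip": 0, "slide": [-0.008, -0.006, 0.044], "twist": [0, 0, 0]}
    - {"grip": 0.4, "slide": [-0.008, -0.006, 0.044], "twist": [0, 0, 0]}
    - {"grip": 0.4, "slide": [-0.008, -0.006, 0.044], "twist": [0, 0, 0]}

```text
time_s: 2.65
ee_pos: [518.4, 133.3, 106.4]
tcp_rot: [0.272, 0.962, 0.0, 0.0]
force: [0.3, 0.6, -0.9]
gripper_width: 76.6
grip_force: 0.0
```

```bash
python3 - <<'E'
from h import *
from workcell import status
go(status.sense(),W(0,140,105),58)
E
```

```text
at 2.65 [518.4 133.3 106.4] slide mm [ 0.8 -0.4  1.4] twist [0.  0.  0.5] F [ 0.3  0.6 -0.9] w 76.6 gf 0.0 j6 -0.91
```

Well centred. Now I close gently onto the collar.

Scaled: 0.001 m / 0.25 = 0.004.

>>> step_arm:
  moves:
    - {"grip": 0.45, "slide": [0, 0, 0.004], "twist": [0, 0, 0]}
    - {"grip": 0.5, "slide": [0, 0, 0.004], "twist": [0, 0, 0]}
    - {"grip": 0.55, "slide": [0, 0, 0.004], "twist": [0, 0, 0]}
    - {"grip": 0.6, "slide": [0, 0, 0.004], "twist": [0, 0, 0]}
    - {"grip": 0.7, "slide": [0, 0, 0.004], "twist": [0, 0, 0]}

```text
time_s: 3.28
ee_pos: [518.2, 133.2, 105.2]
tcp_rot: [0.272, 0.962, -0.0, -0.0]
force: [0.2, -0.6, -0.2]
gripper_width: 43.4
grip_force: 20.0
```

>>> step_arm:
  moves:
    - {"grip": 0.7, "slide": [0, 0, 0], "twist": [0, 0, 0]}
    - {"grip": 0.7, "slide": [0, 0, 0], "twist": [0, 0, 0]}
    - {"grip": 0.7, "slide": [0, 0, 0], "twist": [0, 0, 0]}
    - {"grip": 0.7, "slide": [0, 0, 0], "twist": [0, 0, 0]}
    - {"grip": 0.7, "slide": [0, 0, 0], "twist": [0, 0, 0]}

```text
time_s: 3.9
ee_pos: [518.3, 133.2, 105.2]
tcp_rot: [0.272, 0.962, 0.0, -0.0]
force: [-0.7, -1.6, 0.5]
gripper_width: 43.9
grip_force: 20.0
```

Gripped (44 mm, 20 N). Turn 77° clockwise in two calls.

Scaled: 40 degrees / 360 = 0.1111.

>>> step_arm:
  moves:
    - {"grip": 0.7, "slide": [0, 0, 0], "twist": [0, 0, 0.0222]}
    - {"grip": 0.7, "slide": [0, 0, 0], "twist": [0, 0, 0.0444]}
    - {"grip": 0.7, "slide": [0, 0, 0], "twist": [0, 0, 0.0667]}
    - {"grip": 0.7, "slide": [0, 0, 0], "twist": [0, 0, 0.0889]}
    - {"grip": 0.7, "slide": [0, 0, 0], "twist": [0, 0, 0.1111]}

```text
time_s: 4.53
ee_pos: [518.0, 133.0, 105.2]
tcp_rot: [0.586, 0.81, -0.0, -0.0]
force: [-0.9, -1.7, 2.9]
gripper_width: 43.4
grip_force: 20.0
```

Scaled: 37 degrees / 360 = 0.1028.

>>> step_arm:
  moves:
    - {"grip": 0.7, "slide": [0, 0, 0], "twist": [0, 0, 0.025]}
    - {"grip": 0.7, "slide": [0, 0, 0], "twist": [0, 0, 0.05]}
    - {"grip": 0.7, "slide": [0, 0, 0], "twist": [0, 0, 0.0778]}
    - {"grip": 0.7, "slide": [0, 0, 0], "twist": [0, 0, 0.1028]}
    - {"grip": 0.7, "slide": [0, 0, 0], "twist": [0, 0, 0.1028]}

```text
time_s: 5.15
ee_pos: [517.8, 133.1, 105.2]
tcp_rot: [0.811, 0.585, -0.001, -0.0]
force: [-3.3, -2.4, 3.4]
gripper_width: 43.6
grip_force: 20.0
```

```bash
python3 - <<'E'
from h import *
from workcell import status
s=status.sense();go(s,W(0,140,105),58);print(s["wrist_torque"])
E
```

```text
at 5.15 [517.8 133.1 105.2] slide mm [ 0.1 -0.4  0.2] twist [ -0.1  -0.  -76.4] F [-3.3 -2.4  3.4] w 43.6 gf 20.0 j6 0.43
[-0.6172659   0.59166606 -0.07263927]
```

>>> step_arm:
  moves:
    - {"grip": 0.4, "slide": [0, 0, 0], "twist": [0, 0, 0]}
    - {"grip": 0.2, "slide": [0, 0, 0], "twist": [0, 0, 0]}
    - {"grip": 0, "slide": [0, 0, 0], "twist": [0, 0, 0]}
    - {"grip": 0, "slide": [0, 0, 0], "twist": [0, 0, 0]}
    - {"grip": 0, "slide": [0, 0, 0], "twist": [0, 0, 0]}

```text
time_s: 5.78
ee_pos: [518.3, 133.3, 105.2]
tcp_rot: [0.812, 0.584, 0.0, -0.0]
force: [-0.5, 0.6, 0.3]
gripper_width: 88.8
grip_force: 0.0
```

>>> step_arm:
  moves:
    - {"grip": 0, "slide": [0, 0, -0.08], "twist": [0, 0, 0]}
    - {"grip": 0, "slide": [0, 0, -0.2], "twist": [0, 0, 0]}
    - {"grip": 0, "slide": [0, 0, -0.32], "twist": [0, 0, 0]}
    - {"grip": 0, "slide": [0, 0, -0.4], "twist": [0, 0, 0]}
    - {"grip": 0, "slide": [0, 0, -0.4], "twist": [0, 0, 0]}

```text
time_s: 6.4
ee_pos: [519.0, 133.4, 206.6]
tcp_rot: [0.812, 0.584, 0.002, 0.001]
force: [0.4, -0.4, -1.2]
gripper_width: 91.8
grip_force: 0.0
```

```bash
python3 - <<'E'
from h import *
from workcell import status,vision
s=status.sense();go(s,W(0,-81.5,200),85.8)
c=vision.camera("wrist");cv2.imwrite("pics/w2.png",c["frame"])
for a in(45,75,105):
    print(a,proj(c,W(60*np.cos(np.radians(a)),140+60*np.sin(np.radians(a)),31)),proj(c,W(37*np.cos(np.radians(a)),140+37*np.sin(np.radians(a)),36)))
E
```

```text
at 6.4 [519.  133.4 206.6] slide mm [-215.2   53.2    6.4] twist [ 2.000e-01  1.000e-01 -1.043e+02] F [ 0.4 -0.4 -1.2] w 91.8 gf 0.0 j6 0.43
45 [361.75444862 162.0112289 ] [344.36511679 192.29469118]
75 [317.40516912 149.26394578] [317.0258932  184.61631938]
105 [272.74416006 160.96592079] [289.51028681 191.67219503]
```

View pics/w2.png

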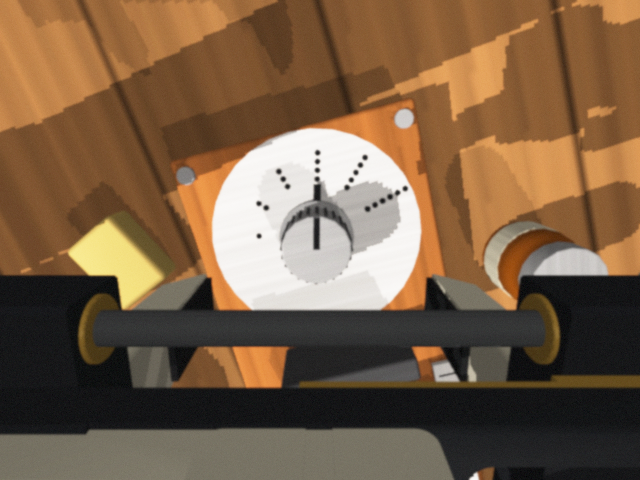

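The wrist view shows the nose and top line at (317,190–245), pointing exactly at the row of four dots. Setting 4 is done. Next I go over the handle bar, with the camera side facing the rider.

Scaled: -0.215 m / 0.25 = -0.86, -0.195 m / 0.25 = -0.78, 44 degrees / 360 = 0.1222.

>>> step_arm:
  moves:
    - {"grip": 0, "slide": [-0.18, 0.044, 0], "twist": [0, 0, 0.0222]}
    - {"grip": 0, "slide": [-0.4, 0.1, 0], "twist": [0, 0, 0.0472]}
    - {"grip": 0, "slide": [-0.6, 0.148, 0], "twist": [0, 0, 0.0722]}
    - {"grip": 0, "slide": [-0.78, 0.192, 0], "twist": [0, 0, 0.0972]}
    - {"grip": 0, "slide": [-0.86, 0.212, 0], "twist": [0, 0, 0.1222]}

```text
time_s: 7.08
ee_pos: [499.4, -89.6, 203.7]
tcp_rot: [0.972, 0.234, -0.001, -0.001]
force: [-0.8, 0.9, -0.2]
gripper_width: 92.2
grip_force: 0.0
```

Scaled: 31.7 degrees / 360 = 0.0881.

>>> step_arm:
  moves:
    - {"grip": 0.1, "slide": [0, 0, 0], "twist": [0, 0, 0.025]}
    - {"grip": 0.2, "slide": [0, 0, 0], "twist": [0, 0, 0.05]}
    - {"grip": 0.35, "slide": [0, 0, 0], "twist": [0, 0, 0.075]}
    - {"grip": 0.35, "slide": [0, 0, 0], "twist": [0, 0, 0.0881]}
    - {"grip": 0.35, "slide": [0, 0, 0], "twist": [0, 0, 0.0881]}

```text
time_s: 7.7
ee_pos: [499.7, -87.3, 203.9]
tcp_rot: [0.999, -0.036, -0.001, -0.0]
force: [-0.4, -0.3, -0.2]
gripper_width: 60.4
grip_force: 0.0
```

```bash
python3 - <<'E'
from h import *
from workcell import status,vision
import pickle
s=status.sense();go(s,W(0,-81.5,122),-94.2)
c=vision.camera("wrist");pickle.dump(c,open("w3.pkl","wb"));cv2.imwrite("pics/w3.png",c["frame"])
for p in[(0,-81.5,75),(61,-1.5,37),(63,-46,44),(71,-46,54)]:print(p,proj(c,W(*p)).round(1))
E
```

```text
at 7.7 [499.7 -87.3 203.9] slide mm [ 1.6  0.2 81.9] twist [-0.   0.1  0. ] F [-0.4 -0.3 -0.2] w 60.4 gf 0.0 j6 1.32
(0, -81.5, 75) [319.2 251.1]
(61, -1.5, 37) [195.1 143.4]
(63, -46, 44) [262.5 140.4]
(71, -46, 54) [259.7 126.8]
```

View pics/w3.png

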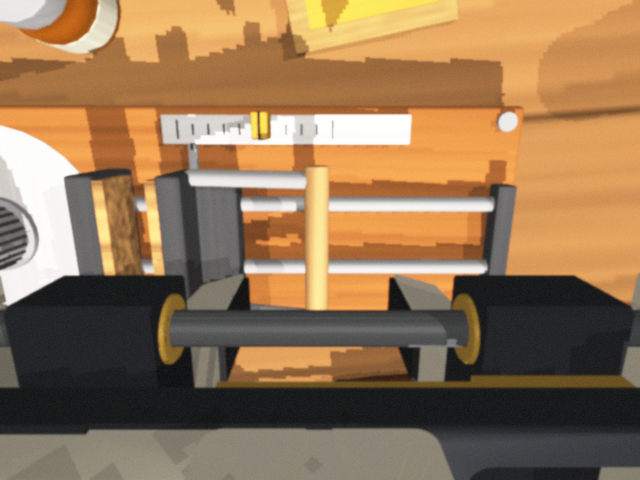

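The wrist view shows the bar at column 317 (predicted 319), centred between the fingers. The pointer tip is at (193,145) and the rider line at (260,125), both as predicted. Next I descend and refine the distance.

Scaled: 0.082 m / 0.25 = 0.328, 0.065 m / 0.25 = 0.26.

>>> step_arm:
  moves:
    - {"grip": 0.35, "slide": [0, 0, 0.08], "twist": [0, 0, 0]}
    - {"grip": 0.35, "slide": [0, 0, 0.18], "twist": [0, 0, 0]}
    - {"grip": 0.35, "slide": [0, 0, 0.26], "twist": [0, 0, 0]}
    - {"grip": 0.35, "slide": [0, 0, 0.328], "twist": [0, 0, 0]}
    - {"grip": 0.35, "slide": [0, 0, 0.328], "twist": [0, 0, 0]}
  force: 40

```text
time_s: 8.38
ee_pos: [499.3, -87.1, 121.8]
tcp_rot: [0.999, -0.036, -0.002, -0.001]
force: [1.4, 0.6, 0.3]
gripper_width: 59.9
grip_force: 0.0
```

```bash
python3 - <<'E'
from h import *
from workcell import status
import pickle
go(status.sense(),W(0,-81.5,122),-94.2)
c=pickle.load(open("w3.pkl","rb"));f=c["frame"];g=cv2.cvtColor(f,cv2.COLOR_BGR2GRAY)
for r in(118,124,130):print(r,g[r,248:274])
for r in(140,144,148,152,156):print(r,g[r,184:204])
H=lambda P:((P[:2]-O)@HX,(P[:2]-O)@HY)
print(H(ray(c,193,145,37)),H(ray(c,260.5,125,54)),H(ray(c,317.5,240,75)))
E
```

```text
at 8.375 [499.3 -87.1 121.8] slide mm [ 1.8  0.3 -0.2] twist [-0.1  0.2  0.1] F [1.4 0.6 0.3] w 59.9 gf 0.0 j6 1.32
118 [177 175 187 206 219 221 223 220 207 157 104 146 203 218 221 224 222 216
 199 157 124 126 158 196 213 215]
124 [240 236 218 210 213 220 219 219 206 157 101 137 199 219 223 223 222 220
 204 163 122 120 192 246 253 254]
130 [249 248 243 229 220 220 221 221 212 172 105 110 178 211 220 222 221 219
 206 164 123 123 181 240 252 254]
140 [211 209 212 211 211 211 215 211 213 215 229 244 249 250 250 250 251 253
 253 253]
144 [134 132 135 145 151 147 113  83  89 124 146 158 178 186 186 185 184 185
 186 187]
148 [ 95  95  95 116 139 144 118  83  89 128 158 161 145 129 122 119 118 120
 116 118]
152 [ 92  96  93 106 128 147 156 157 160 159 168 172 159 138 125 122 119 120
 116 118]
156 [ 94  97  99 103 124 147 155 157 158 160 158 164 163 143 121 118 120 123
 120 123]
(np.float64(60.00388803161935), np.float64(-0.03451402827560379)) (np.float64(72.01955178145303), np.float64(-46.51170943807665)) (np.float64(6.775769881581212), np.float64(-80.49359514232961))
```

Scaled: 0.001 m / 0.25 = 0.004.

>>> step_arm:
  moves:
    - {"grip": 0.45, "slide": [0.004, 0, 0], "twist": [0, 0, 0]}
    - {"grip": 0.55, "slide": [0.004, 0, 0], "twist": [0, 0, 0]}
    - {"grip": 0.65, "slide": [0.004, 0, 0], "twist": [0, 0, 0]}
    - {"grip": 0.8, "slide": [0.004, 0, 0], "twist": [0, 0, 0]}
    - {"grip": 1, "slide": [0.004, 0, 0], "twist": [0, 0, 0]}

```text
time_s: 9.0
ee_pos: [501.3, -87.5, 123.3]
tcp_rot: [0.999, -0.037, 0.0, -0.0]
force: [0.8, 2.5, -0.1]
gripper_width: 16.7
grip_force: 2.6
```

>>> step_arm:
  moves:
    - {"grip": 1, "slide": [0, 0, 0], "twist": [0, 0, 0]}
    - {"grip": 1, "slide": [0, 0, 0], "twist": [0, 0, 0]}
    - {"grip": 1, "slide": [0, 0, 0], "twist": [0, 0, 0]}
    - {"grip": 1, "slide": [0, 0, 0], "twist": [0, 0, 0]}
    - {"grip": 1, "slide": [0, 0, 0], "twist": [0, 0, 0]}

```text
time_s: 9.62
ee_pos: [501.3, -87.2, 123.3]
tcp_rot: [0.999, -0.037, 0.0, -0.0]
force: [1.5, 4.5, 2.8]
gripper_width: 12.9
grip_force: 40.0
```

Scaled: 0.036 m / 0.25 = 0.144, 0.03 m / 0.25 = 0.12.

>>> step_arm:
  moves:
    - {"grip": 1, "slide": [0, 0.024, 0], "twist": [0, 0, 0]}
    - {"grip": 1, "slide": [0, 0.056, 0], "twist": [0, 0, 0]}
    - {"grip": 1, "slide": [0, 0.088, 0], "twist": [0, 0, 0]}
    - {"grip": 1, "slide": [0, 0.12, 0], "twist": [0, 0, 0]}
    - {"grip": 1, "slide": [0, 0.144, 0], "twist": [0, 0, 0]}

```text
time_s: 10.25
ee_pos: [498.6, -122.8, 123.3]
tcp_rot: [0.999, -0.037, 0.0, -0.001]
force: [2.0, 8.2, 3.4]
gripper_width: 12.6
grip_force: 40.0
```

Scaled: 0.01 m / 0.25 = 0.04, 0.008 m / 0.25 = 0.032.

>>> step_arm:
  moves:
    - {"grip": 1, "slide": [0, 0.016, 0], "twist": [0, 0, 0]}
    - {"grip": 1, "slide": [0, 0.032, 0], "twist": [0, 0, 0]}
    - {"grip": 1, "slide": [0, 0.04, 0], "twist": [0, 0, 0]}
    - {"grip": 1, "slide": [0, 0.04, 0], "twist": [0, 0, 0]}
    - {"grip": 1, "slide": [0, 0.04, 0], "twist": [0, 0, 0]}

```text
time_s: 10.88
ee_pos: [497.9, -132.5, 123.3]
tcp_rot: [0.999, -0.037, -0.0, -0.001]
force: [1.9, 7.6, 2.8]
gripper_width: 12.4
grip_force: 40.0
```

```bash
python3 - <<'E'
from h import *
from workcell import status,vision
import pickle
go(status.sense(),W(0,-127.5,123),-94.2)
d={}
for n in("wrist","top","scene"):
    d[n]=vision.camera(n)
pickle.dump(d,open("c4.pkl","wb"))
f=d["wrist"]["frame"];t=d["top"]["frame"][230:320,235:425]
for n in d:print(n,proj(d[n],W(61,-47,37)).round(1),proj(d[n],W(71,-46,54)).round(1))
e=lambda i,s:cv2.resize(i,s,interpolation=cv2.INTER_CUBIC)
s=d["scene"]["frame"][190:270,255:345]
cv2.imwrite("pics/w4.png",np.vstack([np.hstack([e(f[0:240,120:440],(400,300)),e(s,(340,300))]),e(t[0:75],(740,292))]))
E
```

```text
at 10.875 [ 497.9 -132.5  123.3] slide mm [-0.1  1.   0.2] twist [-0.1  0.  -0. ] F [1.9 7.6 2.8] w 12.4 gf 40.0 j6 1.23
wrist [141.2 151.4] [117.1 127.4]
top [348.6 250.3] [348.7 245.6]
scene [308.9 235.6] [306.7 234.1]
```

View pics/w4.png

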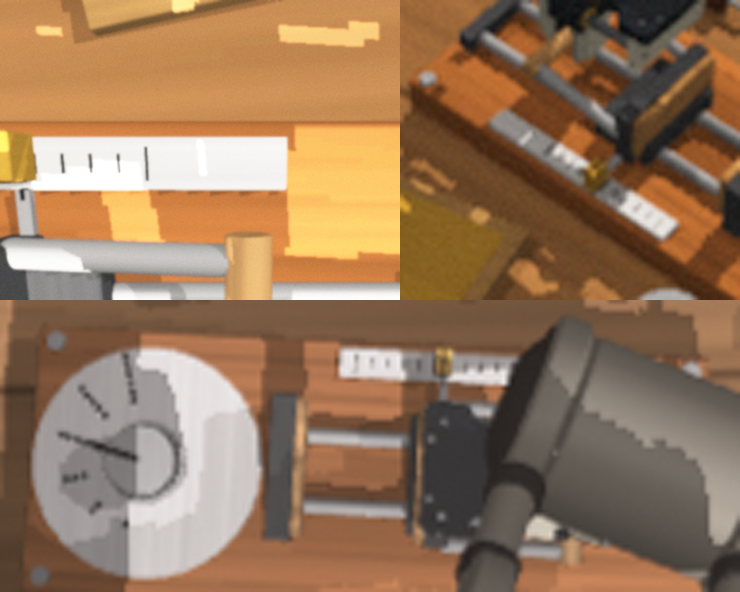

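The composite shows the pointer, at (443,385) in the top-view part, right under the rider line at (443,360). The collar line still points at row 4. Now a numeric check in the wrist and top views.

```bash
python3 - <<'E'
from h import *
import pickle
d=pickle.load(open("c4.pkl","rb"));c=d["wrist"];g=cv2.cvtColor(c["frame"],cv2.COLOR_BGR2GRAY)
H=lambda P:np.round([(P[:2]-O)@HX,(P[:2]-O)@HY],1)
for r in(112,118,124,130,136,140,144):print(r,g[r,104:152:1])
for r in(152,154,156):print(r,130,g[r,130:150])
g=cv2.cvtColor(d["top"]["frame"],cv2.COLOR_BGR2GRAY)
for r in range(241,254):print(r,g[r,342:356])
E
```

```text
112 [214 214 215 219 223 224 200 124  64  70 157 220 234 235 235 235 234 234
 235 234 231 225 203 174 155 146 137 137 137 133 135 132 135 131 133 136
 139 144 145 147 142 171 217 236 240 240 240 239]
118 [194 192 193 193 196 208 214 178 103  59  77 168 223 233 234 236 235 235
 236 236 233 231 220 192 156 140 136 136 137 137 138 136 135 134 137 142
 147 149 142 137 134 149 190 231 242 244 243 244]
124 [166 183 187 189 188 192 183 167 120  60  40  61 119 167 188 192 191 190
 193 190 187 187 181 165 150 135 135 134 134 136 133 135 138 138 149 152
 149 136 140 133 133 134 129 136 184 231 241 241]
130 [146 178 187 186 187 190 187 184 156  98  51  41  73 130 173 186 189 190
 189 189 187 190 185 177 162 145 135 136 135 136 136 142 148 149 156 158
 155 150 143 134 135 137 132 129 161 220 239 241]
136 [ 99 154 183 190 190 188 189 189 175 136  83  46  48  96 156 182 189 192
 191 191 189 188 186 179 169 153 142 136 132 139 144 151 155 154 156 154
 143 138 132 131 133 136 131 129 134 173 226 240]
140 [201 193 187 186 189 189 190 188 185 166 112  59  35  62 119 169 188 189
 187 187 187 187 186 18
[... 664 characters left out ...]
8  86  85  86  85]
243 [128 118 115 115 107 154 147 141 185 141 110 108 108 109]
244 [143 132 129 129 103 119 124 126 173 163 146 144 143 143]
245 [107 123 130 130  88 115  90  93 138 154 156 156 148 154]
246 [ 94 120 129 129  87 116  91  99 123 150 156 156 132 149]
247 [ 99 121 129 128  82 116  93 114 126 150 155 155 131 171]
248 [116 125 127 128  84 102  84 105 123 171 182 182 169 216]
249 [125 128 129 128 105  96  74  98 156 215 224 224 223 224]
250 [108 115 119 116 116 121 102 134 191 203 203 208 213 214]
251 [ 78  80  84  78  77  97  89 104 108 108 109 131 153 157]
252 [ 89  91  81  76  76  90 103 111  96  90  89  89  90  89]
253 [ 91  92  80  76  76  85 114 114  97  90  90  90  89  90]
```

```bash
python3 - <<'E'
from h import *
import pickle
d=pickle.load(open("c4.pkl","rb"));c=d["wrist"]
H=lambda P:np.round([(P[:2]-O)@HX,(P[:2]-O)@HY],1)
print("rider top edge",H(ray(c,113.5,122,54)),"z44",H(ray(c,115.2,135,44)),"ptr",H(ray(c,137.3,151.5,37)))
t=d["top"];print("top: rider",H(ray(t,348.3,246,54)),"ptr",H(ray(t,348.6,252.5,37)))
c=pickle.load(open("w3.pkl","rb"));print("before rider",H(ray(c,258.2,124,54)),"ptr",H(ray(c,191.5,144,37)))
E
```

```text
rider top edge [ 73.1 -44.9] z44 [ 68.1 -39.8] ptr [ 61.  -45.2]
top: rider [ 70.  -45.1] ptr [ 55.7 -47.1]
before rider [ 72.6 -45.2] ptr [60.6  0.9]
```

```bash
python3 - <<'E'
from h import *
import pickle
d=pickle.load(open("c4.pkl","rb"));c=d["wrist"]
for p in[(79,54),(73,54),(63,54),(63,44),(63,34)]:print(p,[proj(c,W(p[0],y,p[1])).round(1).tolist() for y in(-43,-45,-47)])
print("ptr",[proj(c,W(61,y,37)).round(1).tolist() for y in(-43,-45,-47)])
w=cv2.resize(c["frame"][95:170,80:180],(800,600),interpolation=cv2.INTER_CUBIC);cv2.imwrite("pics/w5.png",w)
E
```

```text
(79, 54) [[106.8, 106.3], [111.9, 106.3], [116.9, 106.3]]
(73, 54) [[108.9, 122.2], [113.9, 122.2], [118.9, 122.2]]
(63, 54) [[112.3, 148.0], [117.2, 148.0], [122.1, 148.0]]
(63, 44) [[124.2, 147.3], [128.8, 147.3], [133.5, 147.3]]
(63, 34) [[134.8, 146.7], [139.2, 146.7], [143.6, 146.6]]
ptr [[132.3, 151.4], [136.7, 151.4], [141.2, 151.4]]
```

View pics/w5.png

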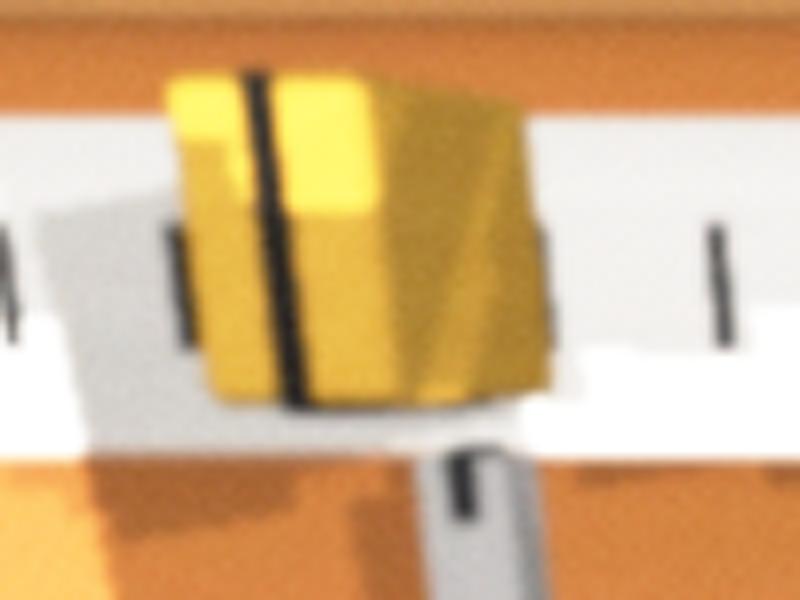

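The crop shows the rider line on the block's top, at its front edge around (296,400), which is y = −44.8 mm. The pointer line is at (463,485), which is y = −45.2 mm, so they agree within 0.5 mm. I'll hold one more call, then hand in.

>>> step_arm:
  moves:
    - {"grip": 1, "slide": [0, 0, 0], "twist": [0, 0, 0]}
    - {"grip": 1, "slide": [0, 0, 0], "twist": [0, 0, 0]}
    - {"grip": 1, "slide": [0, 0, 0], "twist": [0, 0, 0]}
    - {"grip": 1, "slide": [0, 0, 0], "twist": [0, 0, 0]}
    - {"grip": 1, "slide": [0, 0, 0], "twist": [0, 0, 0]}

```text
time_s: 11.65
ee_pos: [497.9, -132.5, 123.3]
tcp_rot: [0.999, -0.037, 0.0, -0.001]
force: [1.8, 7.7, 3.5]
gripper_width: 12.7
grip_force: 40.0
```

```bash
python3 - <<'E'
from workcell import status,ticket
s=status.sense();print(s["ee_pos"],s["grip_force"],s["force"])
print(ticket.finish_job())
E
```

```text
[ 497.9227045  -132.47287385  123.28571802] 40.00082731246948 [1.8255927  7.72047653 3.52500826]
the job is handed in; nothing more can be done
None
```

The collar is clicked to 4 and released, and the gripper is holding the spring jaw with its pointer about 0.5 mm from the rider's line by the wrist camera (about 2 mm by the less precise top camera); the job is handed in, with no verdict returned.

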